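# Feel along a neck collar for burrs

### The arm

A 6-joint arm with a two-finger parallel gripper is mounted at the origin on the work surface. World frame = base frame: x ahead of the robot, y to its left, z up, the work surface at z = 0. Lengths are in m, angles in rad, forces in N, time in s.
With the tool pointing down it reaches from about 0.35 to 0.85 m from the base axis. Payload 8.1 kg.
Tool frame: the origin (TCP) lies on the centre line of the jaws, within the pads' length; the fingertips stand robot.tip_reach ahead of it and the grasp point (between the pads) lies 5 mm behind it (robot.tip_reach is the distance from the TCP to the fingertips, in m); z points along the fingers, y is the direction in which the jaws open and shut (so a half turn about z gives the same grasp; the last joint's range is limited). The gripper opens to 93 mm and grips with 3 to 60 N. Pads are 15 mm wide; open, the fingers measure 128 mm over their backs; the gripper's body (75 mm by 188 mm) begins 65 mm behind the grasp point.
Start: joints at [-1.232, 0.13, 1.488, -0, 1.523, -0.085], TCP at [0.247, -0.547, 0.233] pointing down, gripper open.
Joint ranges: [-2.96, 2.96], [-0.89, 2.26], [0.02, 2.5], [-1.34, 4.48], [0, 2.73], [-2.66, 2.66]. Speed limits (rad/s): [2.39, 2.39, 2.79, 3.14, 3.14, 3.14].

### API

Orientations are given as a rotation vector (axis times angle).
In Python, from plant import sensors, read_camera, robot gives the robot as it stands.
- The arm moves only by the tool play_rows, never from a script. Its argument "series" is a list that holds one entry, the list of rows, each a list of 5 numbers: the closure, from -1 (fully open) to 1 (shut), then the shift along the world's x, y, z in m, then the turn about the world's z in rad. A call has 1 to 8 rows; each row is the pose to reach, as a shift and turn from the pose commanded when the call began; what a row does not reach only later rows make up. A row lasts 1/10 s, in which the tool goes at most 50 mm and 8.59 degrees, less where a joint would pass 70% of its speed; a pose out of reach is approached as far as the arm can. A call with a gripper value outside its range is refused whole. The fingers move at their own pace and stop on an object; "force" is the grip in N (left out, the last holds). Time passes only in rows, so rows that repeat a pose let the fingers close. It gives the time, the measured TCP pose, the force and the opening at its end, in the units of the state.
- sensors.read_state(): the state, without advancing time (a new reading comes with each control period).
- read_camera(name): name is "scene" or "top" or "wrist"; returns a dict with "color" (480x640x3 uint8, red, green, blue), "range_z" (480x640 float32, m along the optical axis (not along the pixel's ray), 0 where there is no reading), "intrinsics" (3x3 intrinsics, pixels), "D" ([k1, k2, p1, p2, k3] as OpenCV has them; the pictures are not rectified), "rvec" (rotation vector, rad) and "tvec" (3), from world to camera coordinates, as OpenCV has them. Camera axes: x right, y down, z forward; pixel columns grow to the right and rows downward; lengths in m; the calibration is good to about 2 mm. A picture is of the moment at which its call begins.
- robot.close_job(): hands the job in, once; it reports no verdict.
The state is a dict: "t": time; "q": joint angles; "dq": joint speeds; "joint_torque": joint torques, N m; "tool_pos": TCP position; "orientation": TCP orientation; "force": force on the tool from outside, world axes, zero at the start; "wrist_torque": the same for the moment, N m; "opening": finger opening in m.
Only numpy, scipy, OpenCV 4.12 (cv2) and the standard library are available. Lean on these libraries where they do the work, as an engineer would, in place of code of your own. Each camera call takes 0.05 s, during which the arm holds its last target.

### The job

Feel the finished neck collar for burrs: with the gripper shut, lightly stroke a fingertip along the collar, from the dome beside its ball end round to the dome beside its paddle end, over all five domes in turn and along the strip between them, then lift clear. Press so gently that the sprung platen never goes down to its stop, pinch nothing, and leave everything else lying where it is.

Things in the scene. Friction and masses are not known exactly. Their poses are not given: they have to be found in the camera images.
- collar_centre (a point): Centre of the neck collar, on the top face of its round black platen (196 mm across, 15 mm thick), 60 mm above the bench at rest. The collar is a flat metal strip 10.5 mm wide, 2.5 mm high, bent on a circle of 75 mm radius (mid-line) about this point, open at one side, fixed to the platen. z up; +x points to dome 3, opposite the opening. Ball end to paddle end is clockwise from above.
- ball_end (a point): The collar's ball end: a ball 20 mm across, its top 19.5 mm above the platen, 75 mm from the centre, at 148 degrees from the collar's +x towards +y. This point is at the platen's face under the ball.
- paddle_end (a point): The collar's paddle end: a flat plate 34 x 20 mm, 2.5 mm high, 75 mm from the centre, at 148 degrees from the collar's +x towards -y. This point is at the platen's face under its middle.
- platen (a joint): How far the sprung platen and collar are pushed straight down, in m: 0 at rest (up), 0.014 at the stop. It does not tilt. It begins to give at about 0.8 N, then 0.7 N per mm, so 4 to 5 N at 5 mm and about 10 N at the stop; it springs back when released.
- rest: The wooden foot of the sprung rest, 176 mm across and 18 mm high, with a coil spring under the platen; fixed to the bench. Origin under its centre, on the bench, straight below the collar's centre; same axes as the collar.
- dome1: Dome 1 of five in the collar, counted from the ball end (47 mm along from the ball): a low round boss 28 mm across, edge 2 mm high, sloping to a flat 16 mm across at 4 mm above the platen (64 mm above the bench when nothing presses). Origin at the centre of its underside, on the platen; 75 mm from the collar's centre, 56 degrees (73 mm of arc) from the next dome.
- dome2: Dome 2 of five in the collar, counted from the ball end: a low round boss 28 mm across, edge 2 mm high, sloping to a flat 16 mm across at 4 mm above the platen (64 mm above the bench when nothing presses). Origin at the centre of its underside, on the platen; 75 mm from the collar's centre, 56 degrees (73 mm of arc) from the next dome.
- dome3: Dome 3 of five in the collar, counted from the ball end: a low round boss 28 mm across, edge 2 mm high, sloping to a flat 16 mm across at 4 mm above the platen (64 mm above the bench when nothing presses). Origin at the centre of its underside, on the platen; 75 mm from the collar's centre, 56 degrees (73 mm of arc) from the next dome.
- dome4: Dome 4 of five in the collar, counted from the ball end: a low round boss 28 mm across, edge 2 mm high, sloping to a flat 16 mm across at 4 mm above the platen (64 mm above the bench when nothing presses). Origin at the centre of its underside, on the platen; 75 mm from the collar's centre, 56 degrees (73 mm of arc) from the next dome.
- dome5: Dome 5 of five in the collar, counted from the ball end (47 mm along from the paddle's middle): a low round boss 28 mm across, edge 2 mm high, sloping to a flat 16 mm across at 4 mm above the platen (64 mm above the bench when nothing presses). Origin at the centre of its underside, on the platen; 75 mm from the collar's centre, 56 degrees (73 mm of arc) from the next dome.
- link1: The middle 16 mm of the plain strip between dome 1 and dome 2: 10.5 mm wide, its top 2.5 mm above the platen (62.5 mm above the bench). Origin on the strip's mid-line at its underside, on the platen.
- link2: The middle 16 mm of the plain strip between dome 2 and dome 3: 10.5 mm wide, its top 2.5 mm above the platen (62.5 mm above the bench). Origin on the strip's mid-line at its underside, on the platen.
- link3: The middle 16 mm of the plain strip between dome 3 and dome 4: 10.5 mm wide, its top 2.5 mm above the platen (62.5 mm above the bench). Origin on the strip's mid-line at its underside, on the platen.
- link4: The middle 16 mm of the plain strip between dome 4 and dome 5: 10.5 mm wide, its top 2.5 mm above the platen (62.5 mm above the bench). Origin on the strip's mid-line at its underside, on the platen.
- ring_wide: Loose finger ring, 23 mm across, 8 mm high, lying flat on the platen inside the collar, within 33 mm of the centre. Origin under its centre.
- ring_thin: Loose finger ring, 21 mm across, 4 mm high, lying flat on the platen inside the collar, within 33 mm of the centre. Origin under its centre.
- tin: Loose round metal tin, 50 mm across, 40 mm high, standing on the bench beside the rest. Origin under its centre.
- file: Loose hand file with a wooden grip, 160 mm long, 18 mm high, lying along its x on the bench beside the rest. Origin under its middle.
- mallet: Loose mallet lying on the bench to the robot's left, 216 mm long along its x, head 85 mm wide and 52 mm high. Origin on the bench under the handle.
- block: Loose steel bench block 70 x 70 x 22 mm on the bench to the robot's right. Origin under its centre.
- pot: Loose white cup, 72 mm across, 85 mm high, on the bench far right. Origin under its centre.
Mind the look-alikes: they are no part of the job. Several things look just like the pot: the one meant starts farthest to the robot's right.

How it is judged:
By the outcome, as a careful person would: the job done as asked, in the order asked, and still so for the second after the job is handed in, with the robot touching nothing.
It also fails if it takes over 51 s, if anything falls off the work surface, if the arm or the gripper's body presses on something with over 40 N, if the wrist force passes 120 N, or if a joint passes its speed limit or range.

## Working session

There is one attempt and no reset: what is moved stays moved. The work goes in short steps, Python scripts to look and compute and a tool call to move; the robot and the scene stay as the last step left them, time stands still between calls to the robot, and variables do not carry over. Pictures are saved under pics/ and viewed, and the job is handed in when it is done.

Besides the shell and the picture viewer there is one more tool, called after "Call:" by a JSON object that holds its "fn" and its "kwargs", one argument or row to a line. play_rows: Moves the arm, as the interface text tells. Its arguments: {"type":"object","properties":{"series":{"type":"array","items":{"type":"array","items":{"type":"array","items":{"type":"number"}}}},"force":{"type":"number"}},"required":["series"]}

```bash
ls; mkdir -p pics
python3 - <<'E'
from plant import sensors, read_camera, robot
import cv2,pickle
s=sensors.read_state();print(s);print(robot.tip_reach)
d={}
for n in ["scene","top","wrist"]:
    c=read_camera(n);d[n]=c;cv2.imwrite(f"pics/{n}0.png",c["color"][:,:,::-1]);print(n,c["rvec"],c["tvec"],c["D"],c["intrinsics"])
pickle.dump(d,open("c0.pkl","wb"))
E
```

```text
pics
{'t': 0.0, 'q': array([-1.23237584e+00,  1.31163324e-01,  1.48923839e+00, -5.66386457e-06,
        1.52298542e+00, -8.54140488e-02]), 'dq': array([-0.0021469 ,  0.00158279,  0.00101346, -0.00133797,  0.00057157,
        0.00046412]), 'joint_torque': array([ 1.27543140e-04, -5.59845185e+01, -4.91759312e+01,  7.70057808e-02,
        3.55289213e-02, -1.79286494e-04]), 'tool_pos': array([ 0.24659162, -0.54641077,  0.23160858]), 'orientation': array([-3.06957375e+00, -6.60411978e-01,  3.64240916e-04]), 'force': array([ 0.20935144, -0.16979609, -0.50611203]), 'wrist_torque': array([-0.06734727,  0.01581673, -0.01637447]), 'opening': 0.09294363834000358}
0.014
scene [ 2.28976274  0.60904888 -0.27397108] [-0.48747336 -0.1252802   1.66559183] [-0.00344141  0.          0.          0.          0.        ] [[576.83539559   0.         318.36458141]
 [  0.         576.83539559 236.90601819]
 [  0.           0.           1.        ]]
top [ 2.09734377 -2.14902166  0.15279331] [0.03892567 0.55478924 1.06706204] [-0.0072127  0.         0.         0.         0.       ] [[497.48227509   0.         321.83405218]
 [  0.         497.48227509 240.73830632]
 [  0.           0.           1.        ]]
wrist [-2.44274471  1.57661766  0.21645119] [-0.59882962 -0.03136913  0.38911105] [-0.00957755  0.          0.          0.          0.        ] [[371.98097429   0.         322.01971589]
 [  0.         371.98097429 236.32640127]
 [  0.           0.           1.        ]]
```

View pics/top0.png

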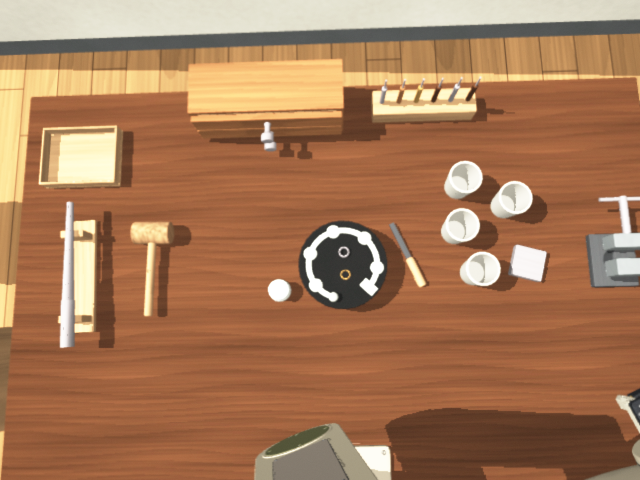

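View pics/scene0.png

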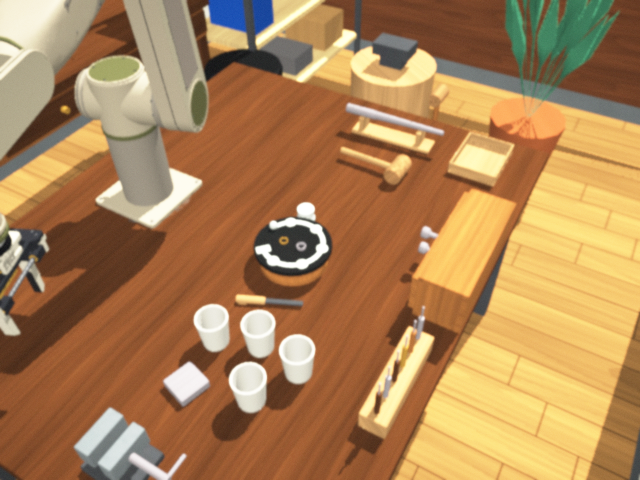

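Top view: the collar sits on the black platen around pixel (343,265), with the ball near (335,298) and the paddle near (370,286). I'll make a rectified plan at platen height.

```bash
cat > h.py <<'E'
import cv2,numpy as np
def cam(c):
    R=cv2.Rodrigues(np.array(c["rvec"],float))[0];return R,np.array(c["tvec"],float).ravel(),np.array(c["intrinsics"]),np.array(c["D"],float)
def pix2plane(c,uv,z):
    R,t,K,D=cam(c);n=cv2.undistortPoints(np.array(uv,float).reshape(-1,1,2),K,D).reshape(-1,2)
    d=np.c_[n,np.ones(len(n))]@R; o=-R.T@t
    return o+d*((z-o[2])/d[:,2])[:,None]
def plan(c,cx,cy,z,half=.12,px=600):
    # image: up=+x, left=+y
    r,cc=np.mgrid[0:px,0:px];x=cx+half-(r+.5)*2*half/px;y=cy+half-(cc+.5)*2*half/px
    P=np.stack([x,y,np.full_like(x,z)],-1).reshape(-1,3)
    uv=cv2.projectPoints(P,np.array(c["rvec"],float),np.array(c["tvec"],float),np.array(c["intrinsics"]),np.array(c["D"],float))[0].reshape(px,px,2).astype(np.float32)
    return cv2.remap(c["color"],uv[...,0],uv[...,1],cv2.INTER_CUBIC)
def proj(c,P):
    return cv2.projectPoints(np.array(P,float),np.array(c["rvec"],float),np.array(c["tvec"],float),np.array(c["intrinsics"]),np.array(c["D"],float))[0].reshape(-1,2)
E
python3 - <<'E'
from h import *
import pickle
d=pickle.load(open("c0.pkl","rb"))
c=d["top"]
p=pix2plane(c,[[343,265],[335,298],[370,286],[280,291]],.06);print(p.round(4))
cx,cy=p[0,:2].round(2);print(cx,cy)
cv2.imwrite("pics/plan0.png",np.hstack([cv2.resize(plan(d[n],cx,cy,.063),(400,400)) for n in("top","scene")])[:,:,::-1])
# ranges
R,t,K,D=cam(c)
for u,v in [[343,265],[280,291],[362,270],[309,254],[335,298],[370,286]]:
    z=c["range_z"][v,u]; n=cv2.undistortPoints(np.array([[[u,v]]],float),K,D).ravel(); print(u,v,(R.T@(np.r_[n,1]*z-t)).round(4))
E
```

```text
[[ 0.4982 -0.0201  0.06  ]
 [ 0.4267 -0.0006  0.06  ]
 [ 0.4508 -0.0774  0.06  ]
 [ 0.4447  0.1188  0.06  ]]
0.5 -0.02
343 265 [ 0.4985 -0.0201  0.0572]
280 291 [0.4461 0.1211 0.0389]
362 270 [ 0.4861 -0.0612  0.0605]
309 254 [0.5236 0.0538 0.0658]
335 298 [ 0.4257 -0.0006  0.0785]
370 286 [ 0.4509 -0.0774  0.0594]
```

View pics/plan0.png

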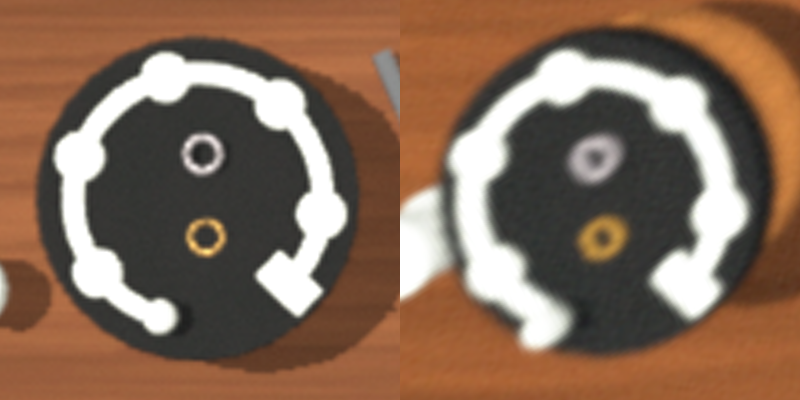

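```bash
cat >> h.py <<'E'
from scipy.optimize import minimize
def model(cx,cy,a,gx,gy):
    X=gx-cx;Y=gy-cy;x=np.cos(a)*X+np.sin(a)*Y;y=-np.sin(a)*X+np.cos(a)*Y
    r=np.hypot(x,y);th=np.arctan2(y,x)
    s=np.where(np.abs(th)<np.radians(148),5.25-np.abs(r-.075)*1e3,-9)
    for k in (112,56,0,-56,-112):
        t=np.radians(k);s=np.maximum(s,14-1e3*np.hypot(x-.075*np.cos(t),y-.075*np.sin(t)))
    return 1/(1+np.exp(-s/0.7))
def fit(c,x0,z=.0625,half=.12,px=600):
    im=plan(c,*x0[:2],z,half,px).astype(float).min(2)/255;im=np.clip((im-.2)/.6,0,1)
    r,cc=np.mgrid[0:px,0:px];gx=x0[0]+half-(r+.5)*2*half/px;gy=x0[1]+half-(cc+.5)*2*half/px
    rr=np.hypot(gx-x0[0],gy-x0[1]);th=np.arctan2(gy-x0[1],gx-x0[0])-x0[2];th=np.arctan2(np.sin(th),np.cos(th))
    w=(rr>.055)&(rr<.094)&(np.abs(th)<np.radians(127))
    def cost(p):
        return (((model(x0[0]+p[0]/1e3,x0[1]+p[1]/1e3,x0[2]+p[2]/100,gx,gy)-im)**2)*w).sum()/w.sum()
    b=minimize(cost,[0,0,0],method="Nelder-Mead",options=dict(initial_simplex=[[0,0,0],[4,0,0],[0,4,0],[0,0,6]],xatol=.01,fatol=1e-6))
    return x0[0]+b.x[0]/1e3,x0[1]+b.x[1]/1e3,x0[2]+b.x[2]/100,b.fun
E
python3 - <<'E'
from h import *
import pickle
from plant import sensors
d=pickle.load(open("c0.pkl","rb"))
for n in("top","scene"):
    x=(.5,-.02,.28)
    for i in range(3): x=fit(d[n],x[:3]);
    print(n,np.round(x,4),np.degrees(x[2]))
s=sensors.read_state();R=cv2.Rodrigues(s["orientation"])[0];print(R.round(3), np.degrees(np.arctan2(R[1,1],R[0,1])))
E
```

```text
top [ 0.5013 -0.0186  0.2567  0.0522] 14.707307405397668
scene [ 0.5017 -0.0171  0.2553  0.1604] 14.626772678987043
[[ 0.912  0.411 -0.   ]
 [ 0.411 -0.912  0.001]
 [ 0.    -0.001 -1.   ]] -65.72011835340476
```

View pics/wrist0.png

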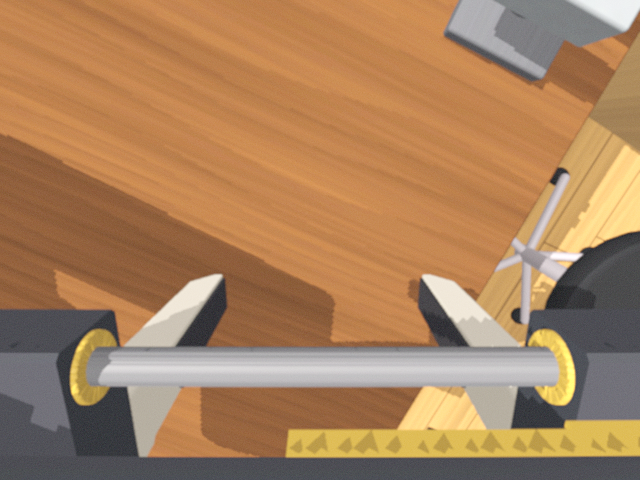

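Call:
{"fn": "play_rows", "kwargs": {
  "series": [
    [[1,0.02,0.04,0.02,0.14],[1,0.04,0.08,0.04,0.28],[1,0.06,0.12,0.05,0.42],[1,0.08,0.16,0.05,0.56],[1,0.1,0.2,0.05,0.7],[1,0.12,0.24,0.05,0.84],[1,0.14,0.28,0.05,0.98],[1,0.16,0.32,0.05,1.12]]
  ],
  "force": 5
}}

```text
t: 0.95
tool_pos: [0.4071, -0.2252, 0.2825]
orientation: [2.245, 2.197, 0.0]
force: [1.3, 0.3, -0.8]
opening: 0.0335
```

Call:
{"fn": "play_rows", "kwargs": {
  "series": [
    [[1,0.02,0.04,0,0.14],[1,0.04,0.08,0,0.283],[1,0.06,0.12,0,0.283],[1,0.08,0.16,0,0.283],[1,0.094,0.207,0,0.283],[1,0.094,0.207,0,0.283],[1,0.094,0.207,0,0.283],[1,0.094,0.207,0,0.283]]
  ]
}}

```text
t: 1.75
tool_pos: [0.5004, -0.0208, 0.2824]
orientation: [-1.92, -2.486, 0.001]
force: [-0.1, 0.3, -0.5]
opening: 0.0008
```

Run:
```python
from plant import sensors, read_camera, robot
from h import *
s=sensors.read_state();print(s)
R=cv2.Rodrigues(s["orientation"])[0];print(R.round(4), np.degrees(np.arctan2(R[1,1],R[0,1])))
c=read_camera("wrist");cv2.imwrite("pics/w1.png",c["color"][:,:,::-1])
x=(.5014,-.018,.256)
cv2.imwrite("pics/wp1.png",plan(c,*x[:2],.0625)[:,:,::-1])
RR,t,_,_=cam(c);print(-RR.T@t)
x=(.5014,-.018,.256)
for i in range(3): x=fit(c,x[:3])
print(x)
```

```text
{'t': 1.75, 'q': array([-1.43550700e-01, -1.55449875e-01,  1.68168863e+00, -5.40032648e-04,
        1.61585944e+00, -3.99000298e-01]), 'dq': array([-0.02138866, -0.00546552, -0.00086179,  0.00213601, -0.00103079,
        0.00307615]), 'joint_torque': array([ 1.21393126e+00, -4.14748228e+01, -4.97416914e+01,  1.66196069e-01,
        4.50590020e-02,  1.03702705e-02]), 'tool_pos': array([ 0.5004366 , -0.02080159,  0.28240363]), 'orientation': array([-1.92030691e+00, -2.48614676e+00,  1.12833245e-03]), 'force': array([-0.0896011 ,  0.30836775, -0.51778138]), 'wrist_torque': array([ 0.01998594, -0.12474396,  0.01632157]), 'opening': 0.0007508074382824321}
[[-2.527e-01  9.676e-01 -6.000e-04]
 [ 9.676e-01  2.527e-01 -5.000e-04]
 [-3.000e-04 -7.000e-04 -1.000e+00]] 14.634791935167025
[0.48143599 0.05132053 0.43311012]
(np.float64(0.5003206280621573), np.float64(-0.017490549887951606), np.float64(0.25951565826348405), np.float64(0.09320802412581047))
```

View pics/w1.png

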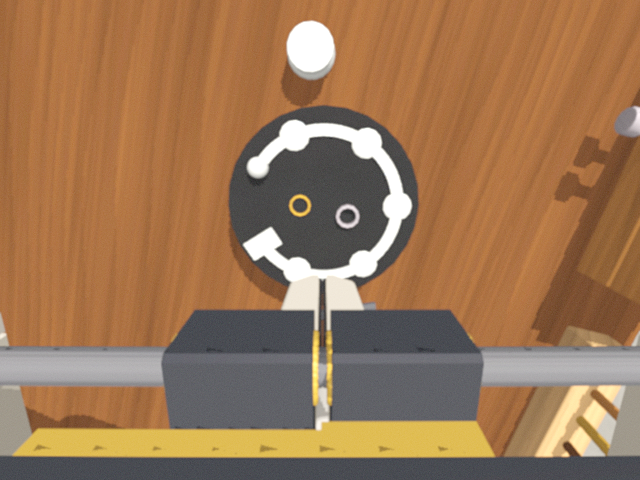

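View pics/wp1.png

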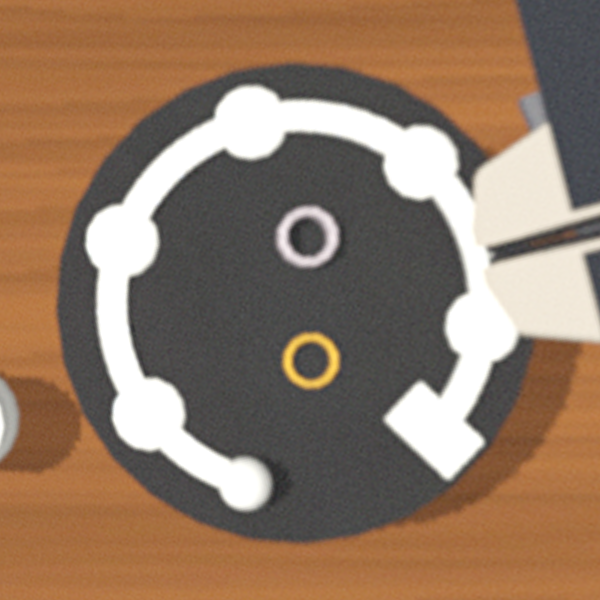

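Call:
{"fn": "play_rows", "kwargs": {
  "series": [
    [[1,-0.006,0.008,-0.01,0.14],[1,-0.012,0.016,-0.02,0.28],[1,-0.018,0.024,-0.03,0.42],[1,-0.024,0.032,-0.045,0.56],[1,-0.03,0.04,-0.06,0.7],[1,-0.036,0.048,-0.075,0.84],[1,-0.042,0.056,-0.09,0.98],[1,-0.044,0.063,-0.105,1.12]]
  ]
}}

```text
t: 2.6
tool_pos: [0.4563, 0.0418, 0.1771]
orientation: [0.301, 3.127, -0.0]
force: [0.0, 0.1, 0.7]
opening: 0.0005
```

Call:
{"fn": "play_rows", "kwargs": {
  "series": [
    [[1,0,0,-0.015,0.14],[1,0,0,-0.03,0.28],[1,0,0,-0.045,0.42],[1,0,0,-0.06,0.56],[1,0,0,-0.07,0.7],[1,0,0,-0.075,0.838],[1,0,0,-0.078,0.838],[1,0,0,-0.078,0.838]]
  ]
}}

```text
t: 3.4
tool_pos: [0.4566, 0.042, 0.0994]
orientation: [0.984, -2.983, -0.0]
force: [0.2, -0.1, -0.2]
opening: 0.0006
```

```bash
cat > st.py <<'E'
from plant import sensors
import numpy as np,cv2
s=sensors.read_state();R=cv2.Rodrigues(s["orientation"])[0]
C=np.array([.501,-.0178]);a=14.8
p=s["tool_pos"];d=p[:2]-C
print("t",s["t"],"pos",p.round(4),"yaw",np.degrees(np.arctan2(R[1,1],R[0,1])).round(2),"F",s["force"].round(2),"M",s["wrist_torque"].round(3),"r",np.hypot(*d).round(4),"colang",(np.degrees(np.arctan2(d[1],d[0]))-a).round(2),"q",s["q"].round(3),"op",s["opening"])
E
python3 - <<'E'
import st
from plant import read_camera
import cv2
c=read_camera("scene");cv2.imwrite("pics/s2.png",cv2.resize(c["color"][180:320,200:400],None,fx=4,fy=4,interpolation=cv2.INTER_CUBIC)[:,:,::-1])
E
```

```text
t 3.4 pos [0.4566 0.042  0.0994] yaw 126.5 F [ 0.23 -0.13 -0.18] M [ 0.105 -0.135  0.017] r 0.0745 colang 111.81 q [-0.02  -0.151  2.018 -0.     1.276 -2.228] op 0.0005849717533309477
```

View pics/s2.png

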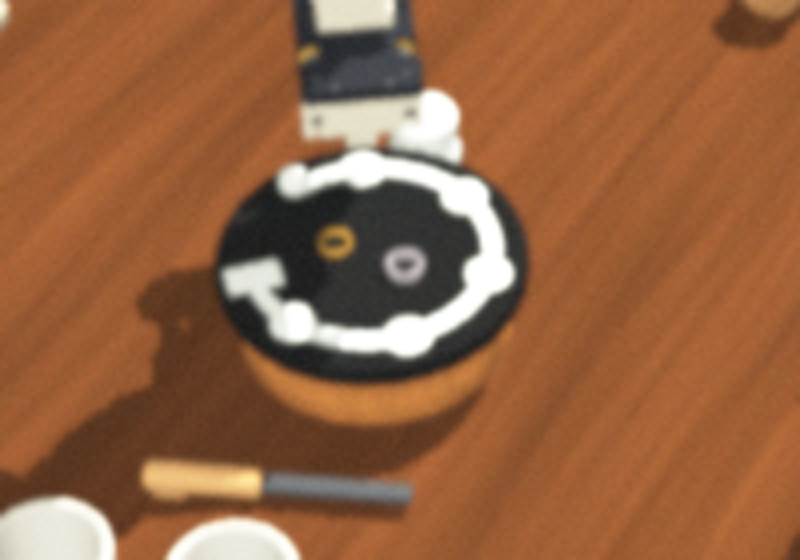

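The scene view shows the tip right above dome 1 (360,160), clear of the ball and tin. Next I'll go down to feel for contact.

Call:
{"fn": "play_rows", "kwargs": {
  "series": [
    [[1,0,0,-0.008,0],[1,0,0,-0.015,0],[1,0,0,-0.019,0],[1,0,0,-0.021,0],[1,0,0,-0.022,0],[1,0,0,-0.023,0],[1,0,0,-0.023,0]]
  ]
}}

```text
t: 4.15
tool_pos: [0.4568, 0.0431, 0.0768]
orientation: [-0.993, 2.98, -0.0]
force: [-0.4, -0.2, 2.0]
opening: 0.0005
```

```bash
python3 st.py
```

```text
t 4.15 pos [0.4568 0.0431 0.0768] yaw 126.85 F [-0.4  -0.17  2.01] M [0.138 0.12  0.014] r 0.0753 colang 111.14 q [-0.018 -0.121  2.035  0.     1.227 -2.232] op 0.00046002213483237084
```

Run:
```python
import numpy as np
C=np.array([.501,-.0178]);a=14.8
cmd=np.array([.457,.043]);yaw=126.8
ang=112-4*np.arange(57)
W=[C+.075*np.array([np.cos(np.radians(t+a)),np.sin(np.radians(t+a))]) for t in ang]
i=0;k=1
while i<57:
    rows=[[1,*(W[j]-cmd).round(4).tolist(),-0.003 if k==1 else 0,round(float(np.radians(ang[j]+a-yaw)),3)] for j in range(i,min(i+8,57))]
    print(k,ang[i],ang[min(i+7,56)]);print(rows)
    cmd=cmd+np.array(rows[-1][1:3]);yaw+=np.degrees(rows[-1][4]);i+=8;k+=1
```

```text
1 112 84
[[1, -0.0009, -0.0007, -0.003, 0.0], [1, 0.0034, 0.0022, -0.003, -0.07], [1, 0.0079, 0.0049, -0.003, -0.14], [1, 0.0125, 0.0073, -0.003, -0.209], [1, 0.0174, 0.0093, -0.003, -0.279], [1, 0.0223, 0.011, -0.003, -0.349], [1, 0.0274, 0.0123, -0.003, -0.419], [1, 0.0325, 0.0133, -0.003, -0.489]]
2 80 52
[[1, 0.0052, 0.0006, 0, -0.07], [1, 0.0105, 0.0009, 0, -0.139], [1, 0.0157, 0.0008, 0, -0.209], [1, 0.0209, 0.0003, 0, -0.279], [1, 0.0261, -0.0005, 0, -0.349], [1, 0.0312, -0.0017, 0, -0.419], [1, 0.0362, -0.0033, 0, -0.488], [1, 0.041, -0.0052, 0, -0.558]]
3 48 20
[[1, 0.0048, -0.0022, 0, -0.07], [1, 0.0094, -0.0047, 0, -0.14], [1, 0.0137, -0.0076, 0, -0.21], [1, 0.0179, -0.0108, 0, -0.279], [1, 0.0218, -0.0142, 0, -0.349], [1, 0.0255, -0.0179, 0, -0.419], [1, 0.029, -0.0219, 0, -0.489], [1, 0.0321, -0.0261, 0, -0.559]]
4 16 -12
[[1, 0.0028, -0.0044, 0, -0.07], [1, 0.0053, -0.009, 0, -0.139], [1, 0.0075, -0.0137, 0, -0.209], [1, 0.0094, -0.0186, 0, -0.279], [1, 0.0109, -0.0236, 0, -0.349], [1, 0.0121, -0.0287, 0, -0.419], [1, 0.0129, -0.0339, 0, -0.488], [1, 0.0133, -0.0391, 0,
[... 193 characters left out ...]
.005, -0.0308, 0, -0.419], [1, -0.007, -0.0356, 0, -0.489], [1, -0.0094, -0.0403, 0, -0.559]]
6 -48 -76
[[1, -0.0027, -0.0045, 0, -0.07], [1, -0.0058, -0.0087, 0, -0.139], [1, -0.0091, -0.0128, 0, -0.209], [1, -0.0127, -0.0166, 0, -0.279], [1, -0.0165, -0.0202, 0, -0.349], [1, -0.0206, -0.0235, 0, -0.419], [1, -0.0249, -0.0264, 0, -0.488], [1, -0.0294, -0.0291, 0, -0.558]]
7 -80 -108
[[1, -0.0046, -0.0024, 0, -0.07], [1, -0.0095, -0.0044, 0, -0.14], [1, -0.0144, -0.0061, 0, -0.21], [1, -0.0195, -0.0074, 0, -0.279], [1, -0.0246, -0.0084, 0, -0.349], [1, -0.0298, -0.009, 0, -0.419], [1, -0.0351, -0.0093, 0, -0.489], [1, -0.0403, -0.0092, 0, -0.559]]
8 -112 -112
[[1, -0.0052, 0.0005, 0, -0.07]]
```

Call:
{"fn": "play_rows", "kwargs": {
  "series": [
    [[1,-0.0009,-0.0007,-0.003,0.0],[1,0.0034,0.0022,-0.003,-0.07],[1,0.0079,0.0049,-0.003,-0.14],[1,0.0125,0.0073,-0.003,-0.209],[1,0.0174,0.0093,-0.003,-0.279],[1,0.0223,0.011,-0.003,-0.349],[1,0.0274,0.0123,-0.003,-0.419],[1,0.0325,0.0133,-0.003,-0.489]]
  ]
}}

```text
t: 4.95
tool_pos: [0.4893, 0.0563, 0.0736]
orientation: [0.238, -3.132, 0.0]
force: [-2.2, -0.3, 3.4]
opening: 0.0005
```

Run:
```python
import st
from plant import read_camera
import cv2
c=read_camera("scene");cv2.imwrite("pics/s3.png",cv2.resize(c["color"][180:320,200:400],None,fx=4,fy=4,interpolation=cv2.INTER_CUBIC)[:,:,::-1])
```

```text
t 4.95 pos [0.4893 0.0563 0.0736] yaw 98.68 F [-2.21 -0.3   3.41] M [0.018 0.25  0.017] r 0.075 colang 84.16 q [ 0.011 -0.02   1.946 -0.     1.216 -1.711] op 0.00047921953189205933
```

View pics/s3.png

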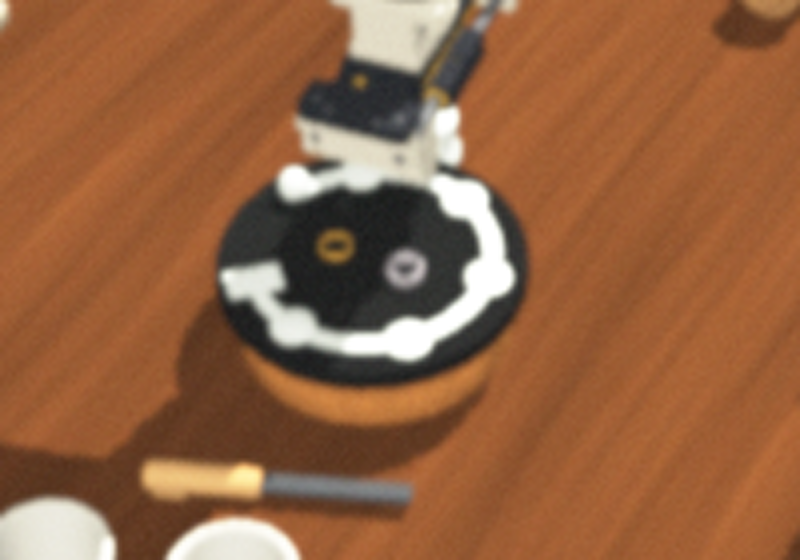

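The fingertip is on link 1 at about (400,175), radius 75.0 mm and 3.4 N. The rings haven't moved, so I'll carry on.

Call:
{"fn": "play_rows", "kwargs": {
  "series": [
    [[1,0.0052,0.0006,0,-0.07],[1,0.0105,0.0009,0,-0.139],[1,0.0157,0.0008,0,-0.209],[1,0.0209,0.0003,0,-0.279],[1,0.0261,-0.0005,0,-0.349],[1,0.0312,-0.0017,0,-0.419],[1,0.0362,-0.0033,0,-0.488],[1,0.041,-0.0052,0,-0.558]]
  ]
}}

```text
t: 5.8
tool_pos: [0.5302, 0.0513, 0.0737]
orientation: [-0.632, -3.077, -0.0]
force: [-2.4, 0.0, 3.2]
opening: 0.0007
```

```bash
python3 st.py
```

```text
t 5.8 pos [0.5302 0.0513 0.0737] yaw 66.79 F [-2.41  0.    3.17] M [ 0.17   0.407 -0.078] r 0.075 colang 52.3 q [-0.     0.087  1.836  0.     1.219 -1.166] op 0.0007184789808268787
```

Call:
{"fn": "play_rows", "kwargs": {
  "series": [
    [[1,0.0048,-0.0022,0,-0.07],[1,0.0094,-0.0047,0,-0.14],[1,0.0137,-0.0076,0,-0.21],[1,0.0179,-0.0108,0,-0.279],[1,0.0218,-0.0142,0,-0.349],[1,0.0255,-0.0179,0,-0.419],[1,0.029,-0.0219,0,-0.489],[1,0.0321,-0.0261,0,-0.559]]
  ]
}}

```text
t: 6.6
tool_pos: [0.5625, 0.0252, 0.0737]
orientation: [-1.456, -2.784, -0.001]
force: [-1.9, 2.2, 3.2]
opening: 0.0004
```

```bash
python3 st.py
```

```text
t 6.6 pos [0.5625 0.0252 0.0737] yaw 34.76 F [-1.89  2.16  3.16] M [ 0.224  0.086 -0.046] r 0.075 colang 20.16 q [-0.047  0.165  1.751  0.     1.226 -0.653] op 0.00041101343254643644
```

Call:
{"fn": "play_rows", "kwargs": {
  "series": [
    [[1,0.0028,-0.0044,0,-0.07],[1,0.0053,-0.009,0,-0.139],[1,0.0075,-0.0137,0,-0.209],[1,0.0094,-0.0186,0,-0.279],[1,0.0109,-0.0236,0,-0.349],[1,0.0121,-0.0287,0,-0.419],[1,0.0129,-0.0339,0,-0.488],[1,0.0133,-0.0391,0,-0.558]]
  ]
}}

```text
t: 7.4
tool_pos: [0.576, -0.0138, 0.074]
orientation: [2.166, 2.275, 0.002]
force: [0.2, 2.2, 3.3]
opening: 0.0008
```

Run:
```python
import st
from plant import read_camera
import cv2
c=read_camera("scene");cv2.imwrite("pics/s4.png",cv2.resize(c["color"][180:320,200:400],None,fx=4,fy=4,interpolation=cv2.INTER_CUBIC)[:,:,::-1])
```

```text
t 7.4 pos [ 0.576  -0.0138  0.074 ] yaw 2.8 F [0.21 2.17 3.32] M [0.365 0.049 0.003] r 0.0751 colang -11.75 q [-1.130e-01  1.970e-01  1.713e+00  1.000e-03  1.230e+00 -1.630e-01] op 0.000796798214104227
```

View pics/s4.png

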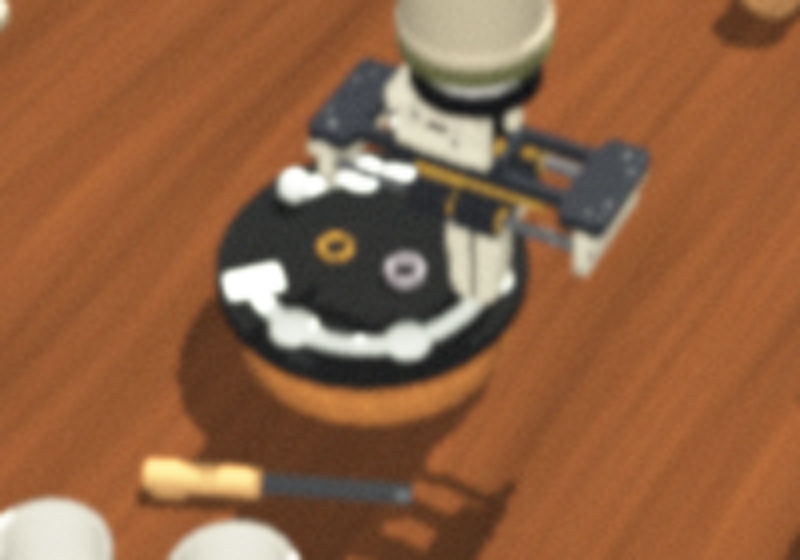

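The tip is just past dome 3, at about (480,300). Rings and file are unmoved. Continuing.

Call:
{"fn": "play_rows", "kwargs": {
  "series": [
    [[1,0.0001,-0.0053,0,-0.07],[1,-0.0002,-0.0105,0,-0.14],[1,-0.0009,-0.0157,0,-0.21],[1,-0.0019,-0.0208,0,-0.279],[1,-0.0033,-0.0259,0,-0.349],[1,-0.005,-0.0308,0,-0.419],[1,-0.007,-0.0356,0,-0.489],[1,-0.0094,-0.0403,0,-0.559]]
  ]
}}

```text
t: 8.25
tool_pos: [0.5669, -0.054, 0.0741]
orientation: [2.709, 1.59, 0.003]
force: [1.8, 2.5, 2.4]
opening: 0.0008
```

```bash
python3 st.py
```

```text
t 8.25 pos [ 0.5669 -0.054   0.0741] yaw -29.17 F [1.8  2.47 2.37] M [ 0.092 -0.115  0.009] r 0.0752 colang -43.58 q [-1.860e-01  1.790e-01  1.734e+00  1.000e-03  1.227e+00  3.230e-01] op 0.0007557083130741624
```

Call:
{"fn": "play_rows", "kwargs": {
  "series": [
    [[1,-0.0027,-0.0045,0,-0.07],[1,-0.0058,-0.0087,0,-0.139],[1,-0.0091,-0.0128,0,-0.209],[1,-0.0127,-0.0166,0,-0.279],[1,-0.0165,-0.0202,0,-0.349],[1,-0.0206,-0.0235,0,-0.419],[1,-0.0249,-0.0264,0,-0.488],[1,-0.0294,-0.0291,0,-0.558]]
  ]
}}

```text
t: 9.05
tool_pos: [0.5374, -0.0835, 0.0741]
orientation: [3.042, 0.783, 0.003]
force: [1.6, 1.8, 2.2]
opening: 0.0002
```

```bash
python3 st.py
```

```text
t 9.05 pos [ 0.5374 -0.0835  0.0741] yaw -61.14 F [1.63 1.75 2.18] M [ 0.172 -0.263  0.025] r 0.0751 colang -75.84 q [-0.249  0.114  1.806  0.     1.22   0.818] op 0.0002193370347977322
```

Call:
{"fn": "play_rows", "kwargs": {
  "series": [
    [[1,-0.0046,-0.0024,-0.0004,-0.07],[1,-0.0095,-0.0044,-0.0004,-0.14],[1,-0.0144,-0.0061,-0.0004,-0.21],[1,-0.0195,-0.0074,-0.0004,-0.279],[1,-0.0246,-0.0084,-0.0004,-0.349],[1,-0.0298,-0.009,-0.0004,-0.419],[1,-0.0351,-0.0093,-0.0004,-0.489],[1,-0.0403,-0.0092,-0.0004,-0.559]]
  ]
}}

```text
t: 9.85
tool_pos: [0.4976, -0.093, 0.0742]
orientation: [3.14, -0.087, 0.005]
force: [2.0, 0.5, 3.1]
opening: 0.0004
```

Call:
{"fn": "play_rows", "kwargs": {
  "series": [
    [[1,-0.0052,0.0005,0,-0.07],[1,-0.0052,0.0005,0,-0.07]]
  ]
}}

```text
t: 10.05
tool_pos: [0.4917, -0.0923, 0.0738]
orientation: [3.135, -0.195, 0.003]
force: [-0.0, -1.2, 3.8]
opening: 0.0004
```

Run:
```python
import st
from plant import read_camera
import cv2
c=read_camera("scene");cv2.imwrite("pics/s5.png",cv2.resize(c["color"][180:320,200:400],None,fx=4,fy=4,interpolation=cv2.INTER_CUBIC)[:,:,::-1])
```

```text
t 10.05 pos [ 0.4917 -0.0923  0.0738] yaw -97.12 F [-0.   -1.18  3.85] M [-0.09  -0.014 -0.017] r 0.0751 colang -111.92 q [-0.288 -0.002  1.927 -0.     1.214  1.407] op 0.00036687990427048257
```

View pics/s5.png

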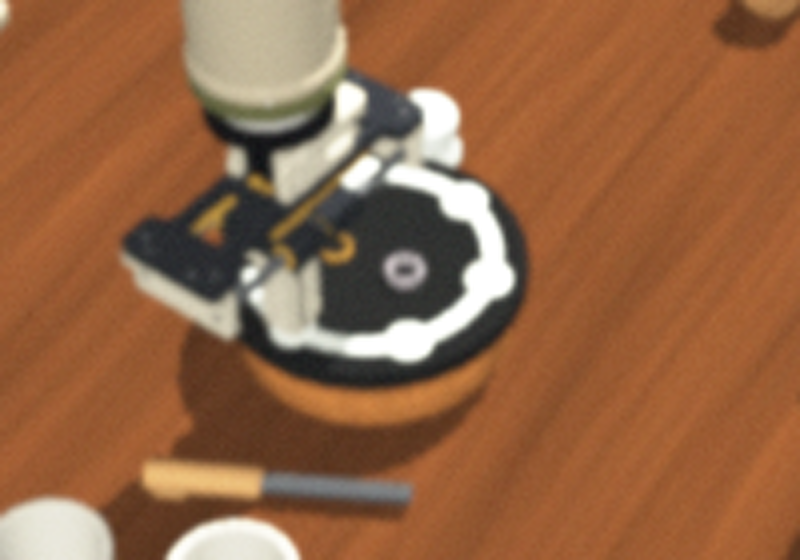

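The tip is on dome 5 (295,330) at collar angle -111.9° and 3.8 N. Now I'll lift straight up.

Call:
{"fn": "play_rows", "kwargs": {
  "series": [
    [[1,0,0,0.003,0],[1,0,0,0.008,0],[1,0,0,0.02,0],[1,0,0,0.045,0],[1,0,0,0.08,0],[1,0,0,0.12,0],[1,0,0,0.15,0],[1,0,0,0.15,0]]
  ]
}}

```text
t: 10.9
tool_pos: [0.4939, -0.0928, 0.2295]
orientation: [3.134, -0.195, 0.014]
force: [0.8, 0.1, -0.0]
opening: 0.0004
```

Call:
{"fn": "play_rows", "kwargs": {
  "series": [
    [[1,0,0,0,0],[1,0,0,0,0],[1,0,0,0,0]]
  ]
}}

```text
t: 11.2
tool_pos: [0.4904, -0.0918, 0.2215]
orientation: [-3.135, 0.196, 0.005]
force: [0.3, -0.2, 0.5]
opening: 0.0004
```

Run:
```python
import st
from h import *
from plant import read_camera
c=read_camera("scene");cv2.imwrite("pics/s6.png",cv2.resize(c["color"][180:320,200:400],None,fx=4,fy=4,interpolation=cv2.INTER_CUBIC)[:,:,::-1])
w=read_camera("wrist");cv2.imwrite("pics/w6.png",plan(w,.501,-.0178,.0625)[:,:,::-1])
```

```text
t 11.2 pos [ 0.4904 -0.0918  0.2215] yaw -97.16 F [ 0.28 -0.17  0.46] M [ 0.038  0.002 -0.036] r 0.0748 colang -112.98 q [-0.288 -0.137  1.776 -0.     1.506  1.408] op 0.000400833596967169
```

View pics/s6.png

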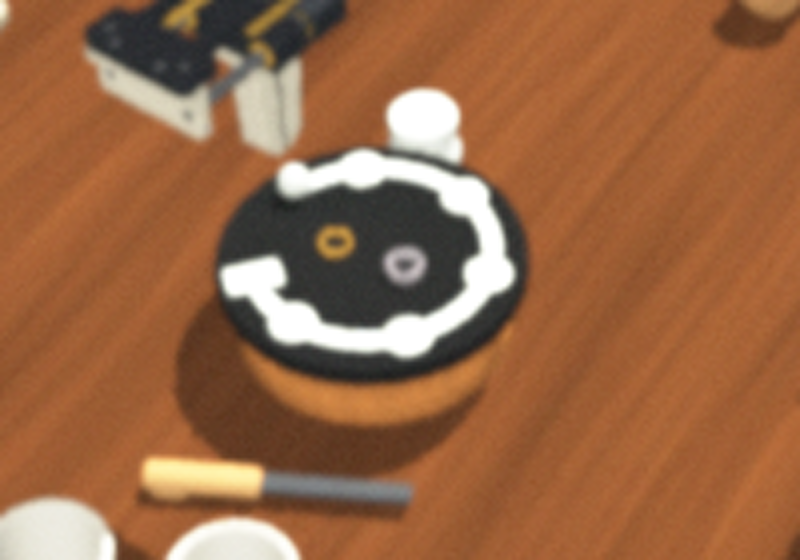

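View pics/w6.png

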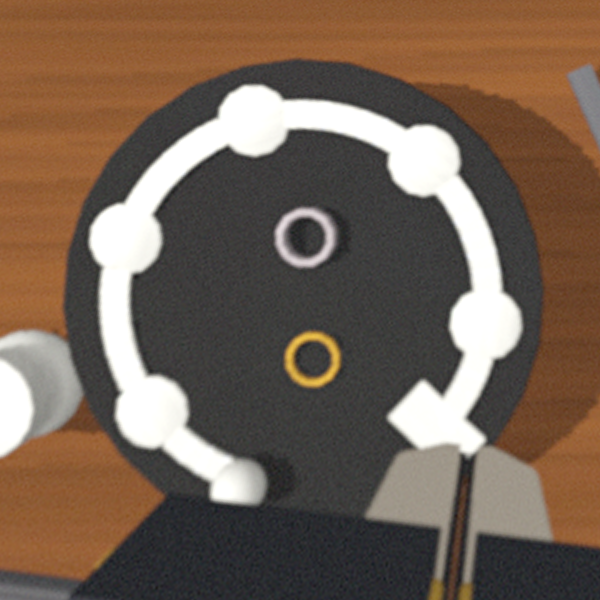

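The platen is back up, both rings are in place at (306,237) and (312,360), and the tin and file are unmoved. The gripper is well clear, so I'll hand in.

```bash
python3 -c "
from plant import robot;print(robot.close_job())"
```

```text
the job is handed in; nothing more can be done
None
```

The stroke is done and handed in. With the gripper shut, the fingertip went from dome 1 through domes 2, 3 and 4 to dome 5, along the strip between them, then lifted clear. The arm's clock read about 11.2 s, against the 51 s limit.

- **Path:** readings between moves put the fingertip 75.0–75.2 mm from the collar's centre, against the 75 mm mid-line. The stroke ended at -111.9°, essentially dome 5's centre. The cameras placed the collar's centre to within about 1.5 mm of each other.
- **Pressure:** the upward force was 2–4 N at every reading. That is roughly 2–4 mm of platen travel, well short of the 14 mm stop. I only read it between moves, so brief peaks in between were not seen.
- **Sideways drag:** it reached about 3 N, close to the downward push in places, which I took as friction. I pressed 0.4 mm deeper for the last stretch because the force had dropped to 2.2 N.
- **After lifting:** the pictures show the platen back up, and the rings, tin and file where they were. I did not look at the mallet, block and pot again, but the arm did not go near them after its first approach, well above the bench. The gripper was about 0.15 m above the collar, and the force reading was back to its noise level (about 0.5 N).

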